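# Swing a test bar into the bench length comparator

## Robot

A 6-joint arm with a two-finger parallel gripper is mounted at the origin on a cart in front of the work surface, level with it; the furniture and walls round the work are solid. World frame = base frame: x ahead of the robot, y to its left, z up, the work surface at z = 0. Lengths are in m, angles in rad, forces in N, time in s.
With the tool pointing down it reaches from about 0.35 to 0.85 m from the base axis. Payload 8.1 kg.
Tool frame: the origin (TCP) lies on the centre line of the jaws, within the pads' length; the fingertips stand 22 mm ahead of it and the grasp point (between the pads) lies 3 mm ahead of it; z points along the fingers, y is the line along which they close (so a half turn about z gives the same grasp; the last joint's range is limited). The gripper opens to 93 mm and grips with 3 to 60 N. Pads are 15 mm wide; open, the fingers measure 128 mm over their backs; the gripper's body (75 mm by 188 mm) begins 65 mm behind the grasp point.
Start: joints at [-1.367, 0.13, 1.488, -0, 1.523, -0.085], TCP at [0.171, -0.575, 0.241] pointing down, gripper open.
Joint ranges: [-2.96, 2.96], [-0.89, 2.26], [0.02, 2.5], [-1.34, 4.48], [0, 2.73], [-2.66, 2.66]. Speed limits (rad/s): [2.39, 2.39, 2.79, 3.14, 3.14, 3.14].

## Interface

Orientations are given as a rotation vector (axis times angle).
In Python, from plant import robot, imaging, read_state gives the robot as it stands (robot), with the cameras (imaging) and the readings as plain functions.
- The arm moves only by the shell command python3 inch.py [FORCE], which reads ROWS from standard input. ROWS is a JSON list of rows, 1 to 20 of them, each an object with the fields aperture (the finger opening in m), sx, sy, sz (the shift in shares of the most that a row can go, 1 being 50 mm), turn (a turn about the tool's z in shares of 360 degrees (1.0 is 360 degrees)); a field left out counts as zero (the opening has to be given); each row shifts and turns the commanded pose from where the row before left it, along the tool's axes as they then stand; what a row does not reach is not made up. A row lasts 1/10 s, in which the tool goes at most 0.05 m and 0.15 rad, less where a joint would pass 70% of its speed; a pose out of reach is approached as far as the arm can. The fingers move at their own pace and stop on an object; FORCE is the grip in N (left out, the last holds). Time passes only in rows, so rows that do not move let the fingers close. It prints the time, the measured TCP pose, the force, the opening and the grip force at its end. Shift and turn numbers lie between -1 and 1, and a call with a number outside is refused. Input that does not fit is refused with a message, and nothing moves.
- read_state(): the state, without advancing time (a new reading comes with each control period).
- imaging.read_camera(name): name is "side" or "top" or "wrist"; returns a dict with "image" (384x512x3 uint8, red, green, blue), "fx", "fy", "cx", "cy" (pixels), "dist" ([k1, k2, p1, p2, k3] as OpenCV has them; the pictures are not rectified), "R" (3x3) and "t" (3): a world point X has camera coordinates R X + t. Camera axes: x right, y down, z forward; pixel columns grow to the right and rows downward; lengths in m; the calibration is good to about 2 mm. A picture is of the moment at which its call begins. There is no depth.
- robot.close_job(): hands the job in; it is judged then, once.
The state is a dict: "t": time; "q": joint angles; "dq": joint speeds; "joint_torque": joint torques, N m; "tool_pos": TCP position; "orientation": TCP orientation; "force": force on the tool from outside, world axes, zero at the start; "wrist_torque": the same for the moment, N m; "opening": finger opening in m; "gripper_force": force on a finger pad.
Only numpy, scipy, OpenCV 4.12 (cv2) and the standard library are available. Lean on these libraries where they do the work, as an engineer would, in place of code of your own. Each camera call takes 0.05 s, during which the arm holds its last target. There are 200 camera calls.

## Task

Load the white ceramic test bar into the green bench comparator so that its length can be read. Lay it on the two rests at a slant, the gauge stud of its blue-banded end butted gently against the fixed post (how far the stud stands out differs from bar to bar) and the far end still clear in front of the sprung anvil; then, keeping the stud on the post, swing the far end back so that the bar itself pushes the anvil aside, until it is in line and flush against both back pins, held between post and anvil, and let go. Keep the gripper off the anvil and leave the other things on the bench where they are.

Things in the scene. Friction and masses are not known exactly. Their poses are not given: they have to be found in the camera images.
- test_bar: loose white fired-ceramic test bar: body 140 mm long (its y), 16 mm wide (x), 20 mm high (z), about 0.18 kg. A steel gauge stud, 12 mm diameter with a flat end, stands out of each end at mid height (z = 10 mm): 4 mm at the -y end; at the +y end, marked by a blue band 9 to 19 mm from that end, by 2 to 12 mm, not told. Origin: centre of the body's underside
- comparator: bench length comparator, fixed: green bed 96x290 mm, top 16 mm up. Frame: z up; y along the line of the bar, from the sprung anvil (-y) to the fixed post (+y); -x is the open front, from which the bar comes in. The bar starts flat on the bench behind it, blue band to the left. Between the rests the fingers have free room down to the bed
- bar_seat (a point): point on the comparator's line at the height of the rests, (0, 0, 30 mm) in its frame. When the bar is loaded its origin lies on this line, up to 5 mm to either side of this point (by the stud's length), its length along the comparator's y
- rest_post_end (a point): centre line of the rest at the post end: a steel strip across the bed, 12 mm wide along y, from x = -47 to +23 mm; the point is on its top (30 mm up) at (0, +45) mm in the comparator frame
- rest_anvil_end (a point): centre line of the rest at the anvil end: a steel strip across the bed, 12 mm wide along y, from x = -47 to +23 mm; the point is on its top (30 mm up) at (0, -45) mm in the comparator frame; the bar can lie on both rests slanted up to 0.3 rad
- pin_post_end (a point): an upright steel back pin, 8 mm diameter; the point is the centre of its top, 46 mm up, at (+12, +60) mm in the comparator frame; the bar's back face comes flush against it
- pin_anvil_end (a point): an upright steel back pin, 8 mm diameter; the point is the centre of its top, 46 mm up, at (+12, -60) mm in the comparator frame; the bar's back face comes flush against it
- post: fixed upright steel post, 16 mm diameter, top 58 mm above the bench, with a collar 30 mm wide up to 22 mm. Origin: on its axis, at the bed's top; it stands at (0, +85 mm) in the comparator frame, its near side at y = +77 mm. Pressed on it with over 25 N the brittle bar chips
- anvil_tip (a point): tip of the sprung anvil: an oiled steel plunger, 27 mm diameter with a 45 degree cone nose, axis 40 mm above the bench on the line x = 0; fully out, the tip is at y = -67 mm in the comparator frame, 2 to 12 mm inside the bar's place. Behind it a green tailstock, 62 mm high, y = -95 to -160 mm, then a round dial gauge, top 82 mm, to y = -193 mm
- anvil (a joint): travel of the anvil in m: 0 fully out, grows to 0.016 as it is pushed to -y. Spring 3 N at 0, plus 0.4 N per mm. A bar that swings in from the front meets the cone at 0.12 rad or less out of line and cams it aside with its stud; that takes 4 to 12 N sideways at that end. With the bar in line it reads 0.002 to 0.012, by the bar's length
- pipette_bulb: red rubber pipette bulb standing on the bench, 41 mm wide, 68 mm high, loose; a bystander; origin: centre of its underside
- brass_weight: small brass weight with a knob, 23 mm wide, 36 mm high, loose; a bystander; origin: centre of its underside
- stopper: red rubber stopper, 28 mm wide, 24 mm high, loose; a bystander; origin: centre of its underside
- white_bottle: round white plastic bottle with a blue cap, 64 mm wide, 122 mm high, loose; a bystander; origin: centre of its underside

How it is judged:
By the outcome, as a careful person would: the job done as asked, in the order asked, and still so for the second after the job is handed in, with the robot touching nothing.
It also fails if it takes over 61 s, if anything falls off the work surface, if the arm or the gripper's body presses on something with over 40 N, if the wrist force passes 120 N, or if a joint passes its speed limit or range.

## Working session

There is one attempt and no reset: what is moved stays moved. The work goes in short steps, Python scripts to look and compute and a shell command to move; the robot and the scene stay as the last step left them, time stands still between calls to the robot, and variables do not carry over. Pictures are saved under pics/ and viewed, at most 11 in all, crops included, and the job is handed in when it is done.

```bash
ls; mkdir -p pics
python3 - <<'E'
from plant import robot, imaging, read_state
import cv2,numpy as np,pickle
D={}
for n in ("side","top"):
    c=imaging.read_camera(n); D[n]=c
    cv2.imwrite(f"pics/{n}0.png",c["image"][:,:,::-1])
    print(n,c["fx"],c["fy"],c["cx"],c["cy"],c["dist"],"pos",-c["R"].T@c["t"],"fwd",c["R"][2])
pickle.dump(D,open("c0.pkl","wb"))
s=read_state();print(s["t"],s["tool_pos"],s["orientation"],s["force"],s["opening"])
E
```

```text
inch.py
pics
plant.py
side 385.9128583068029 385.9128583068029 256.29231250958014 190.50003129106716 [-0.11039641  0.          0.          0.          0.        ] pos [0.52134663 0.34483856 0.69429522] fwd [ 0.03249319 -0.74087653 -0.67085479]
top 368.32360182512 368.32360182512 255.4558402215235 192.42747537087155 [-0.1035123  0.         0.         0.         0.       ] pos [ 0.42466864 -0.34355276  1.08698311] fwd [ 0.09114664  0.01689765 -0.99569411]
0.1 [ 0.17078593 -0.57467547  0.23966719] [-3.10724164e+00 -4.51764437e-01  1.84716602e-04] [-0.27688081 -0.07267874 -0.51090145] 0.09297743225424443
```

View pics/top0.png

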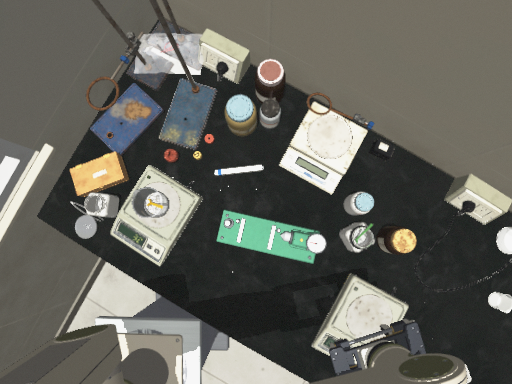

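View pics/side0.png

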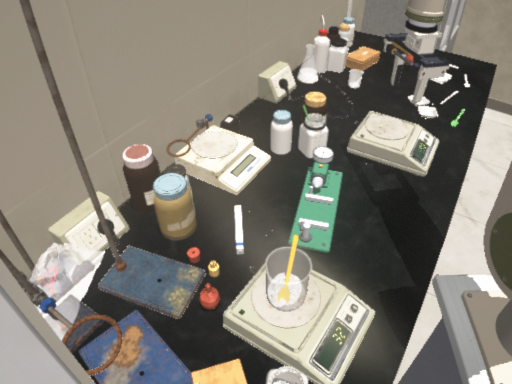

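The top view shows the bar at about (239,169) with its blue band on the left at (217,172). The comparator runs from the post at (228,223) to the dial at (316,243). The bystanders are at (171,155), (197,155) and (209,139), with the white bottle at (360,203). Next I'll zoom in.

```bash
cat > h.py <<'E'
import numpy as np,cv2
def ray(c,px):
    K=np.array([[c["fx"],0,c["cx"]],[0,c["fy"],c["cy"]],[0,0,1.]])
    u=cv2.undistortPoints(np.array(px,float).reshape(-1,1,2),K,np.array(c["dist"],float)).reshape(-1,2)
    d=np.c_[u,np.ones(len(u))]@c["R"]; return -c["R"].T@c["t"],d
def plane(c,px,z):
    o,d=ray(c,px); return o+d*((z-o[2])/d[:,2])[:,None]
def proj(c,X):
    K=np.array([[c["fx"],0,c["cx"]],[0,c["fy"],c["cy"]],[0,0,1.]])
    return cv2.projectPoints(np.array(X,float).reshape(-1,1,3),cv2.Rodrigues(np.array(c["R"]))[0],np.array(c["t"],float),K,np.array(c["dist"],float))[0].reshape(-1,2)
E
python3 - <<'E'
import pickle,cv2,numpy as np
from h import *
D=pickle.load(open("c0.pkl","rb"))
t=D["top"]["image"][:,:,::-1];s=D["side"]["image"][:,:,::-1]
cv2.imwrite("pics/t1.png",cv2.resize(t[145:270,205:335],None,fx=4.5,fy=4.5,interpolation=cv2.INTER_CUBIC))
cv2.imwrite("pics/s1.png",cv2.resize(s[140:260,220:350],None,fx=4.5,fy=4.5,interpolation=cv2.INTER_CUBIC))
for n,box in (("top",(155,185,205,275)),("side",(195,260,225,250))):
    c=D[n];im=c["image"];h=cv2.cvtColor(im,cv2.COLOR_RGB2HSV)
    m=((h[...,2]>150)&(h[...,1]<60)).astype(np.uint8); b=((h[...,0]>95)&(h[...,0]<130)&(h[...,1]>80)&(h[...,2]>60)).astype(np.uint8)
    mm=np.zeros_like(m);r0,r1,c0,c1=box;mm[r0:r1,c0:c1]=(m|b)[r0:r1,c0:c1]
    k,l,st,ce=cv2.connectedComponentsWithStats(mm);i=1+np.argmax(st[1:,4])
    p=np.argwhere(l==i)[:,::-1].astype(np.float32);R=cv2.minAreaRect(p);print(n,"bar",R,st[i])
    bb=np.zeros_like(m);bb[r0:r1,c0:c1]=b[r0:r1,c0:c1];q=np.argwhere(bb)[:,::-1];print("band",q.mean(0),len(q))
    print(plane(c,[R[0],q.mean(0)],.02))
    print(plane(c,cv2.boxPoints(R),.02))
c=D["top"];g=cv2.inRange(cv2.cvtColor(c["image"],cv2.COLOR_RGB2HSV),(65,90,60),(90,255,255));g[:200]=0;g[275:]=0;g[:,:200]=0;g[:,330:]=0
p=np.argwhere(g)[:,::-1].astype(np.float32);R=cv2.minAreaRect(p);print(R);print(plane(c,cv2.boxPoints(R),.016))
E
```

```text
top bar ((238.48782348632812, 169.89024353027344), (6.29459810256958, 49.36289978027344), 83.6598129272461) [214 165  50  11 270]
band [219.14285714 172.        ] 21
[[ 0.5888144  -0.2758408   0.02      ]
 [ 0.58286324 -0.21902515  0.02      ]]
[[ 0.59040588 -0.20264585  0.02      ]
 [ 0.60583165 -0.34674278  0.02      ]
 [ 0.58729257 -0.34870531  0.02      ]
 [ 0.5718572  -0.2048768   0.02      ]]
side bar ((238.38661193847656, 229.00514221191406), (48.268341064453125, 7.764709949493408), 87.39744567871094) [234 205  10  49 374]
band [239.  243.5] 14
[[ 0.59073803 -0.26366685  0.02      ]
 [ 0.58612305 -0.21958818  0.02      ]]
[[ 0.60909128 -0.34357449  0.02      ]
 [ 0.58976421 -0.34551531  0.02      ]
 [ 0.57451749 -0.19281871  0.02      ]
 [ 0.59162729 -0.19118364  0.02      ]]
((267.9915771484375, 236.0364990234375), (99.98753356933594, 33.504066467285156), 12.994616508483887)
[[ 0.38132764 -0.20929246  0.016     ]
 [ 0.47604147 -0.23077055  0.016     ]
 [ 0.41001769 -0.51352623  0.016     ]
 [ 0.31629964 -0.49060233  0.016     ]]
```

View pics/t1.png

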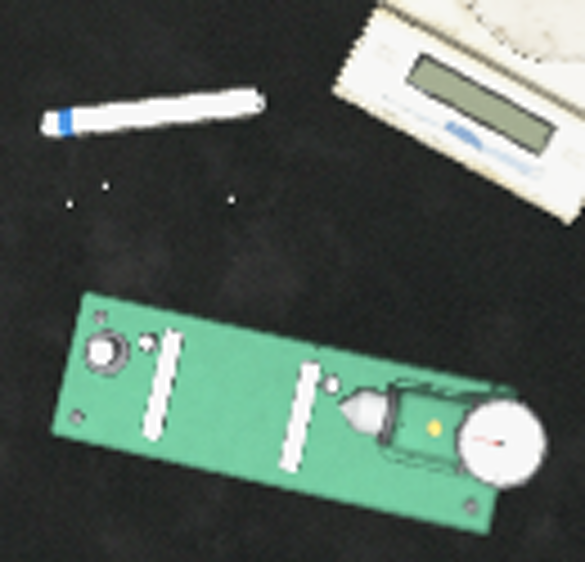

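View pics/s1.png

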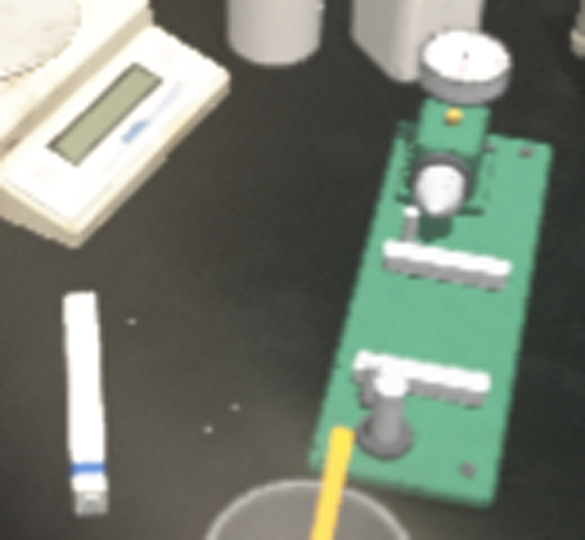

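The zooms show the post at the left of the green bed with its top at crop (101,351). The pins are at (149,342) and (333,384), the rests are centred at (162,385) and (300,417), and the anvil tip is at (340,408). The pins are on the side away from the robot. I'll move over for a wrist view.

The manual's scale: shifts go in shares of 50 mm and turns go in shares of 360 degrees. Converting my numbers, 0.03 m is 0.6, -0.019 m is -0.38, -0.131 rad / 6.2832 = -0.0208.

```bash
echo '[{"aperture": 0.093,"sx": 0.6,"sy": -0.38,"sz": -0.15},{"aperture": 0.093,"sx": 0.6,"sy": -0.38,"sz": -0.15},{"aperture": 0.093,"sx": 0.6,"sy": -0.38,"sz": -0.15},{"aperture": 0.093,"sx": 0.6,"sy": -0.38,"sz": -0.15},{"aperture": 0.093,"sx": 0.6,"sy": -0.38,"sz": -0.15},{"aperture": 0.093,"sx": 0.6,"sy": -0.38,"sz": -0.15},{"aperture": 0.093,"sx": 0.6,"sy": -0.38,"sz": -0.15},{"aperture": 0.093,"sx": 0.6,"sy": -0.38,"sz": -0.15},{"aperture": 0.093,"turn": -0.0208},{"aperture": 0.093,"turn": -0.0208},{"aperture": 0.093,"turn": -0.0208},{"aperture": 0.093,"turn": -0.0208},{"aperture": 0.093,"turn": -0.0208},{"aperture": 0.093,"turn": -0.0208},{"aperture": 0.093,"turn": -0.0208},{"aperture": 0.093,"turn": -0.0208},{"aperture": 0.093},{"aperture": 0.093}]' | python3 inch.py
cat >> h.py <<'E'
def yaw(s):
    R=cv2.Rodrigues(np.array(s["orientation"],float))[0]; return R,np.arctan2(R[1,0],R[0,0])
def togo(s,X,psi):
    R,y=yaw(s); return R.T@(np.array(X)-s["tool_pos"]),-((psi-y+np.pi)%(2*np.pi)-np.pi)
E
python3 - <<'E'
from plant import robot, imaging, read_state
import cv2,pickle
from h import *
c=imaging.read_camera("wrist");pickle.dump(c,open("w1.pkl","wb"))
cv2.imwrite("pics/w1.png",cv2.resize(c["image"][:,:,::-1],(768,576),interpolation=cv2.INTER_CUBIC))
s=read_state();print(s["tool_pos"],yaw(s)[1],s["q"],-c["R"].T@c["t"],c["R"][2])
E
```

```text
t: 1.9
tool_pos: [0.3576, -0.361, 0.3003]
orientation: [-2.469, -1.942, -0.0]
force: [-0.1, -0.7, -0.2]
opening: 0.0932
gripper_force: 0.0
[ 0.35758735 -0.36101044  0.30039095] 1.333114141974665 [-8.91089860e-01 -1.37004178e-01  1.64706037e+00 -6.43023341e-06
  1.63199578e+00 -6.53408117e-01] [ 0.37508445 -0.2901678   0.44405211] [-0.06299821 -0.25967966 -0.96363774]
```

View pics/w1.png

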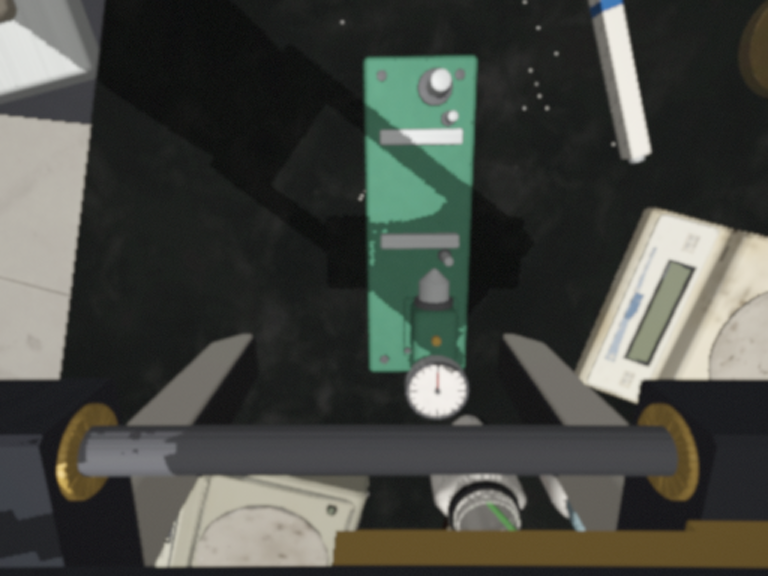

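The wrist view shows the whole comparator: post top at (440,80), rests at y=136 and y=241, anvil tip at (434,268). The right-hand part of the bar is in view too. I'll fit the comparator pose from these features.

Run:
```python
import pickle
from scipy.optimize import least_squares
from h import *
D=pickle.load(open("c0.pkl","rb"));w=pickle.load(open("w1.pkl","rb"))
P={"post":(0,85,58),"pinP":(12,60,46),"pinA":(12,-60,46),"rP":(-12,45,30),"rA":(-12,-45,30),"tip":(0,-67,40)}
T={k:((u+.5)/4.5-.5+205,(v+.5)/4.5-.5+145) for k,(u,v) in dict(post=(101,351),pinP=(149,342),pinA=(333,384),rP=(162,385),rA=(300,417),tip=(340,408)).items()}
W={k:((u+.5)/1.5-.5,(v+.5)/1.5-.5) for k,(u,v) in dict(post=(440,80),pinP=(453,116),pinA=(447,258),rP=(421,136),rA=(420,241),tip=(434,268)).items()}
S={k:((u+.5)/4.5-.5+220,(v+.5)/4.5-.5+140) for k,(u,v) in dict(post=(391,382),pinA=(411,211),rP=(423,368),rA=(449,257)).items()}
def res(p,C,full=False):
    r=[]
    for c,M in C:
        for k,px in M.items():
            g=plane(c,[px],P[k][2]/1e3)[0,:2]
            a=p[2];X=np.array(P[k][:2])/1e3
            r.append(np.array([np.cos(a)*X[0]-np.sin(a)*X[1]+p[0],np.sin(a)*X[0]+np.cos(a)*X[1]+p[1]])-g)
    return np.ravel(r)
for n,C in dict(top=[(D["top"],T)],wrist=[(w,W)],side=[(D["side"],S)],all=[(D["top"],T),(w,W),(D["side"],S)]).items():
    f=least_squares(res,[.4,-.36,-.23],args=(C,));print(n,f.x.round(4),(f.fun.reshape(-1,2)*1e3).round(1).tolist())
# bar in wrist
im=w["image"];h=cv2.cvtColor(im,cv2.COLOR_RGB2HSV)
m=((h[...,2]>140)&(h[...,1]<60)).astype(np.uint8);m[:, :385]=0;m[:,440:]=0;m[115:]=0
k,l,st,ce=cv2.connectedComponentsWithStats(m);i=1+np.argmax(st[1:,4]);p=np.argwhere(l==i)[:,::-1].astype(np.float32);R=cv2.minAreaRect(p)
print(R);print(plane(w,cv2.boxPoints(R),.02))
```

```text
top [ 0.4148 -0.3299 -0.2323] [[-0.1, -0.6], [0.1, 1.4], [-1.1, -0.2], [0.3, -0.4], [0.0, -0.4], [0.7, 0.3]]
wrist [ 0.4164 -0.3288 -0.2253] [[0.5, 0.8], [-0.1, 1.0], [0.6, -2.9], [-0.2, 0.3], [-0.6, 0.0], [-0.3, 0.6]]
side [ 0.4158 -0.3304 -0.2272] [[-0.2, 0.5], [-0.8, -0.6], [0.3, 0.9], [0.6, -0.7]]
all [ 0.4157 -0.3296 -0.2284] [[0.4, -0.2], [0.7, 1.8], [0.0, 0.1], [1.0, -0.1], [1.0, -0.2], [1.8, 0.6], [0.0, -0.1], [-0.6, 0.1], [-0.4, -3.7], [-0.8, -0.5], [-1.4, -0.8], [-1.2, -0.2], [-0.2, 1.3], [-1.0, 0.2], [0.2, 1.7], [0.4, 0.1]]
((417.5577087402344, 55.28845977783203), (104.72600555419922, 15.100940704345703), 78.69007110595703)
[[ 0.57626938 -0.22122181  0.02      ]
 [ 0.59380161 -0.22235104  0.02      ]
 [ 0.60861175 -0.34834787  0.02      ]
 [ 0.58959339 -0.3475175   0.02      ]]
```

In the tool's units: 0.036 m is 0.72, 0.02 m is 0.4, -0.116 rad / 6.2832 = -0.0185.

```bash
echo '[{"aperture": 0.06,"sx": 0.366,"sy": 0.72,"sz": 0.4},{"aperture": 0.06,"sx": 0.366,"sy": 0.72,"sz": 0.4},{"aperture": 0.06,"sx": 0.366,"sy": 0.72,"sz": 0.4},{"aperture": 0.06,"sx": 0.366,"sy": 0.72,"sz": 0.4},{"aperture": 0.06,"sx": 0.366,"sy": 0.72,"sz": 0.4},{"aperture": 0.06,"sx": 0.366,"sy": 0.72,"sz": 0.4},{"aperture": 0.06,"turn": -0.0185},{"aperture": 0.06,"turn": -0.0185},{"aperture": 0.06,"turn": -0.0185},{"aperture": 0.06},{"aperture": 0.06}]' | python3 inch.py
python3 - <<'E'
from plant import robot, imaging, read_state
import cv2,pickle
from h import *
c=imaging.read_camera("wrist");pickle.dump(c,open("w2.pkl","wb"))
cv2.imwrite("pics/w2.png",cv2.resize(c["image"][:,:,::-1],(768,576),interpolation=cv2.INTER_CUBIC))
s=read_state();print(s["tool_pos"],yaw(s)[1])
h=cv2.cvtColor(c["image"],cv2.COLOR_RGB2HSV)
b=cv2.inRange(h,(95,100,50),(130,255,255));k,l,st,ce=cv2.connectedComponentsWithStats(b)
for i in range(1,k):
    if st[i,4]>40: print(st[i],ce[i],plane(c,[ce[i]],.02))
E
```

```text
t: 3.05
tool_pos: [0.5932, -0.3044, 0.1805]
orientation: [-2.097, -2.339, 0.0]
force: [-0.6, -0.2, 0.4]
opening: 0.06
gripper_force: 0.0
[ 0.59317142 -0.30440667  0.18064164] 1.6803397272786456
[243  86  21   9 164] [253.26219512  89.51829268] [[ 0.58552494 -0.21862729  0.02      ]]
```

View pics/w2.png

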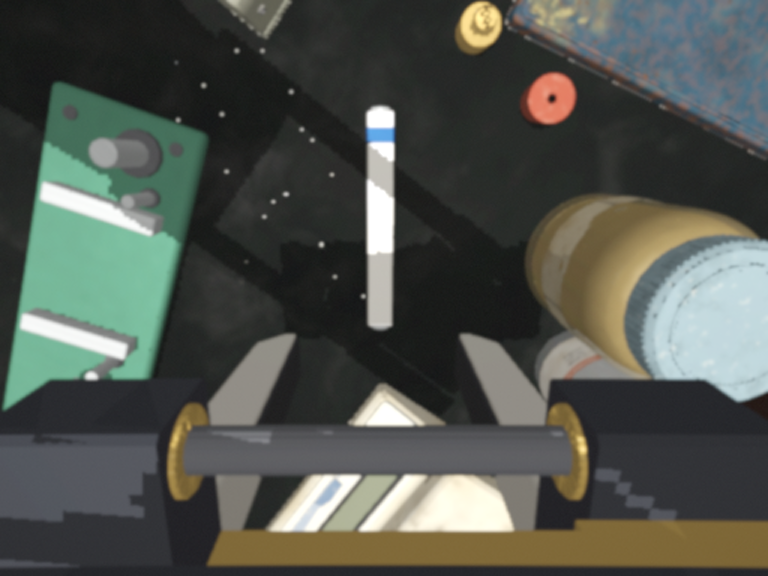

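The bar lies straight between the fingers, column about 380, rows 106 to 328. A tall ochre jar stands to the right with its base near (530,250). I need to check that the gripper body clears it.

Run:
```python
import pickle
from h import *
D=pickle.load(open("c0.pkl","rb"));w=pickle.load(open("w2.pkl","rb"))
f=lambda u,v:((u+.5)/1.5-.5,(v+.5)/1.5-.5)
print("wrist base pts z0",plane(w,[f(530,260),f(528,240),f(545,215),f(560,330)],0).round(3)[:,:2].tolist())
s=D["side"];im=cv2.cvtColor(s["image"],cv2.COLOR_RGB2HSV)
# jar ochre mask in side & lid mask in both
for n,b in (("side",(165,245,150,200)),("top",(90,140,220,262))):
    c=D[n];h=cv2.cvtColor(c["image"],cv2.COLOR_RGB2HSV);r0,r1,c0,c1=b
    for nm,lo,hi in (("ochre",(12,50,60),(28,200,255)),("lid",(90,30,90),(115,160,255))):
        m=np.zeros(h.shape[:2],np.uint8);m[r0:r1,c0:c1]=cv2.inRange(h,lo,hi)[r0:r1,c0:c1]
        k,l,st,ce=cv2.connectedComponentsWithStats(m);i=1+np.argmax(st[1:,4]);print(n,nm,st[i],ce[i].round(1))
        if nm=="ochre" and n=="side":
            x,y,ww,hh=st[i][:4]; print(plane(c,[(x,y+hh-10),(x+ww/2,y+hh),(x+ww,y+hh-10)],0).round(3).tolist())
        if nm=="lid": 
            x,y,ww,hh=st[i][:4]
            for z in (.1,.12,.14): print(z,plane(c,[ce[i],(x,ce[i][1]),(x+ww,ce[i][1]),(ce[i][0],y+hh)],z).round(3)[:,:2].tolist())
```

```text
wrist base pts z0 [[0.701, -0.29], [0.696, -0.276], [0.705, -0.258], [0.733, -0.34]]
side ochre [ 150  187   47   54 1616] [175.6 216.1]
[[0.807, -0.267, 0.0], [0.743, -0.238, 0.0], [0.692, -0.271, 0.0]]
side lid [153 173  33  26 537] [168.4 185.2]
0.1 [[0.757, -0.323], [0.794, -0.322], [0.715, -0.324], [0.747, -0.276]]
0.12 [[0.749, -0.3], [0.785, -0.299], [0.709, -0.302], [0.74, -0.255]]
0.14 [[0.741, -0.278], [0.776, -0.277], [0.702, -0.279], [0.732, -0.234]]
top ochre [224 101  33  35 459] [241.9 123.8]
top lid [226  94  27  28 574] [239.4 107.4]
0.1 [[0.752, -0.283], [0.752, -0.246], [0.751, -0.32], [0.71, -0.283]]
0.12 [[0.745, -0.284], [0.745, -0.248], [0.745, -0.321], [0.704, -0.284]]
0.14 [[0.738, -0.285], [0.739, -0.25], [0.738, -0.321], [0.698, -0.285]]
```

In the tool's units: 0.03 m is 0.6, 0.001 m is 0.02.

```bash
echo '[{"aperture": 0.04,"sy": 0.02,"sz": 0.6},{"aperture": 0.04,"sz": 0.6},{"aperture": 0.04,"sz": 0.6},{"aperture": 0.04,"sz": 0.6},{"aperture": 0.04,"sz": 0.4},{"aperture": 0.04,"sz": 0.29},{"aperture": 0.04},{"aperture": 0.0},{"aperture": 0.0},{"aperture": 0.0},{"aperture": 0.0},{"aperture": 0.0}]' | python3 inch.py 40
python3 -c "
from plant import robot, imaging, read_state
from h import *
s=read_state();print(s['opening'],s['gripper_force'],s['tool_pos'],s['q'][5])"
```

```text
t: 4.3
tool_pos: [0.5949, -0.3047, 0.0273]
orientation: [2.09, 2.343, 0.001]
force: [0.7, 0.8, 6.4]
opening: 0.0156
gripper_force: 40.0
0.015583847616152977 39.99920904636383 [ 0.59493138 -0.30465294  0.02734425] -0.663831106287015
```

In the tool's units: -0.04 m is -0.8, -0.036 m is -0.72, 0.1355 rad / 6.2832 = 0.0216.

```bash
echo '[{"aperture": 0,"sz": -0.4},{"aperture": 0,"sz": -0.8},{"aperture": 0,"sz": -0.8},{"aperture": 0,"sx": -0.1,"sy": -0.72},{"aperture": 0,"sx": -0.1,"sy": -0.72},{"aperture": 0,"sx": -0.1,"sy": -0.72},{"aperture": 0,"sx": -0.1,"sy": -0.72},{"aperture": 0,"sx": -0.1,"sy": -0.72},{"aperture": 0,"sx": -0.1,"sy": -0.72},{"aperture": 0,"turn": 0.0216},{"aperture": 0,"turn": 0.0216},{"aperture": 0,"turn": 0.0216},{"aperture": 0,"turn": 0.0216},{"aperture": 0},{"aperture": 0},{"aperture": 0}]' | python3 inch.py 40
cat > look.py <<'E'
import sys,pickle
from plant import robot, imaging, read_state
from h import *
n=sys.argv[1]
D={k:imaging.read_camera(k) for k in ("wrist","top","side")};pickle.dump(D,open(n+".pkl","wb"))
a=cv2.resize(D["wrist"]["image"][:260,:],(800,406))
b=cv2.resize(D["side"]["image"][150:250,270:370],(194,194),interpolation=cv2.INTER_CUBIC)
cv2.imwrite(f"pics/{n}.png",a[:,:,::-1])
s=read_state();print(s["tool_pos"],yaw(s)[1],s["force"],s["opening"])
w=D["wrist"];h=cv2.cvtColor(w["image"],cv2.COLOR_RGB2HSV)
m=cv2.inRange(h,(95,100,50),(130,255,255));k,l,st,ce=cv2.connectedComponentsWithStats(m)
z=float(sys.argv[2])
for i in range(1,k):
    if st[i,4]>40: print("blue",st[i],ce[i],plane(w,[ce[i]],z))
E
python3 look.py w3 0.12
```

```text
t: 5.9
tool_pos: [0.383, -0.3585, 0.126]
orientation: [-2.64, -1.703, 0.0]
force: [-0.2, 0.2, -1.4]
opening: 0.0156
gripper_force: 40.0
[ 0.38302439 -0.35857268  0.12604465] 1.144334371637243 [-0.79616623  0.18226387 -2.15137958] 0.015653989258593265
blue [234  64  37  20 686] [251.77696793  73.08892128] [[ 0.41929541 -0.27992101  0.12      ]]
```

View pics/w3.png

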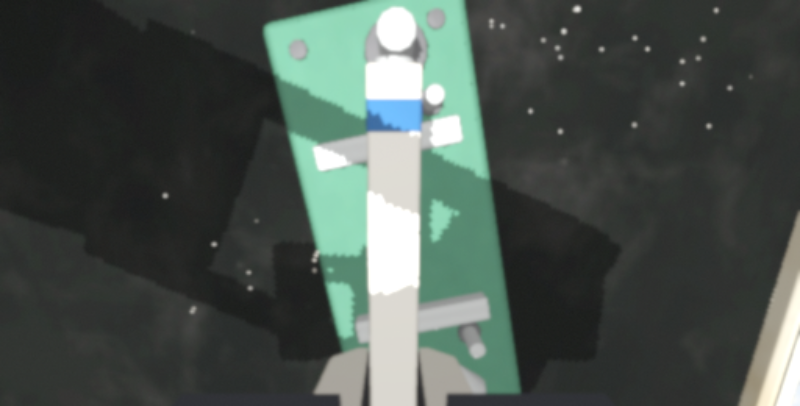

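The held bar, columns 366 to 421, points straight at the post top at (397,29). The band is at (394,114).

Run:
```python
import pickle
from h import *
w=pickle.load(open("w3.pkl","rb"))["wrist"]
f=lambda u,v:((u+.5)/1.5625-.5,(v+.5)/1.5625-.5)
tcp=np.array([.38302,-.35857]);p=1.1443;u=np.array([np.cos(p),np.sin(p)]);v=np.array([np.sin(p),-np.cos(p)])
for n,q,z in (("post",f(397,29),.058),("pinP",f(434,95),.046),("pinA",f(476,349),.046),("rP",f(388,143),.03),("rA",f(422.5,318),.03),("band",(251.8,73.1),.119),("bodyend",f(394,63),.119)):
    X=plane(w,[q],z)[0,:2];print(n,X.round(4),"tool",((X-tcp)@u).round(4),((X-tcp)@v).round(4))
c=np.array([.4157,-.3296]);a=-.2284;R=np.array([[np.cos(a),-np.sin(a)],[np.sin(a),np.cos(a)]])
for n,X in dict(post=(0,.085),pinP=(.012,.06),pinA=(.012,-.06),rP=(-.012,.045),rA=(-.012,-.045)).items(): print("model",n,(c+R@X).round(4))
```

```text
post [ 0.4357 -0.2469] tool 0.1234 0.0018
pinP [ 0.441  -0.2739] tool 0.1011 0.0178
pinA [ 0.4145 -0.3893] tool -0.0149 0.0414
rP [ 0.4152 -0.2829] tool 0.0822 -0.002
rA [ 0.3957 -0.3689] tool -0.0041 0.0158
band [ 0.4193 -0.2798] tool 0.0867 0.0005
bodyend [ 0.425  -0.2674] tool 0.1003 0.0005
model post [ 0.4349 -0.2468]
model pinP [ 0.441  -0.2739]
model pinA [ 0.4138 -0.3908]
model rP [ 0.4142 -0.2831]
model rA [ 0.3938 -0.3707]
```

In the tool's units: 0.02 m is 0.4, 0.015 m is 0.3.

```bash
echo '[{"aperture": 0,"sy": 0.03,"sz": 0.3},{"aperture": 0,"sz": 0.4},{"aperture": 0,"sz": 0.4},{"aperture": 0,"sz": 0.2},{"aperture": 0},{"aperture": 0,"sz": 0.01},{"aperture": 0}]' | python3 inch.py 40; echo '[{"aperture": 0,"sz": 0.02},{"aperture": 0}]' | python3 inch.py;echo '[{"aperture": 0,"sz": 0.02},{"aperture": 0}]' | python3 inch.py
```

```text
t: 6.75
tool_pos: [0.3848, -0.3597, 0.0614]
orientation: [2.641, 1.698, 0.0]
force: [-0.2, 0.1, -2.2]
opening: 0.0156
gripper_force: 40.0
t: 6.95
tool_pos: [0.3847, -0.3595, 0.0602]
orientation: [2.642, 1.699, 0.0]
force: [0.1, -0.8, -1.9]
opening: 0.0163
gripper_force: 40.0
t: 7.15
tool_pos: [0.3844, -0.3592, 0.0587]
orientation: [2.642, 1.699, 0.0]
force: [0.3, -0.3, -2.2]
opening: 0.0159
gripper_force: 40.0
```

In the tool's units: 0.0006 m is 0.012.

```bash
for i in 1 2 3; do echo '[{"aperture": 0,"sz": 0.012},{"aperture": 0}]' | python3 inch.py | grep -E "tool_pos|^force"; done
```

```text
tool_pos: [0.3844, -0.3592, 0.058]
force: [0.1, 0.2, -2.1]
tool_pos: [0.3844, -0.3593, 0.0574]
force: [-0.4, 0.4, -2.1]
tool_pos: [0.3845, -0.3594, 0.0573]
force: [-1.8, 1.9, 2.7]
```

```bash
echo '[{"aperture": 0,"sx": 0.02},{"aperture": 0,"sx": 0.02},{"aperture": 0,"sx": 0.02},{"aperture": 0}]' | python3 inch.py 20| grep -E "tool_pos|^force"; for i in 1 2 3; do echo '[{"aperture": 0,"sx": 0.01},{"aperture": 0}]' | python3 inch.py | grep -E "tool_pos|^force"; done
```

```text
tool_pos: [0.386, -0.3569, 0.0572]
force: [-0.9, -2.3, 2.8]
tool_pos: [0.3861, -0.3565, 0.0572]
force: [-0.7, -2.7, 4.7]
tool_pos: [0.3863, -0.356, 0.0572]
force: [-1.3, -3.6, 5.3]
tool_pos: [0.3865, -0.3556, 0.0572]
force: [-1.2, -3.6, 5.3]
```

In the tool's units: 0.0005 m is 0.01.

```bash
for i in 1 2 3 4; do echo '[{"aperture": 0,"sx": 0.01},{"aperture": 0}]' | python3 inch.py | grep -E "tool_pos|^force"; done
```

```text
tool_pos: [0.3867, -0.3551, 0.0572]
force: [-1.8, -3.0, 5.5]
tool_pos: [0.3868, -0.3546, 0.0572]
force: [-1.9, -3.2, 5.2]
tool_pos: [0.387, -0.3542, 0.0572]
force: [-0.1, -3.7, 6.0]
tool_pos: [0.3873, -0.3537, 0.0572]
force: [-2.1, -3.1, 5.0]
```

Run:
```python
from plant import robot, imaging, read_state
from h import *
import pickle
D={k:imaging.read_camera(k) for k in ("wrist","side")};pickle.dump(D,open("w4.pkl","wb"))
a=cv2.resize(D["wrist"]["image"][0:150,190:340],(590,590),interpolation=cv2.INTER_CUBIC)
cv2.imwrite("pics/w4.png",a[:,:,::-1])
```

```text
(no output)
```

View pics/w4.png

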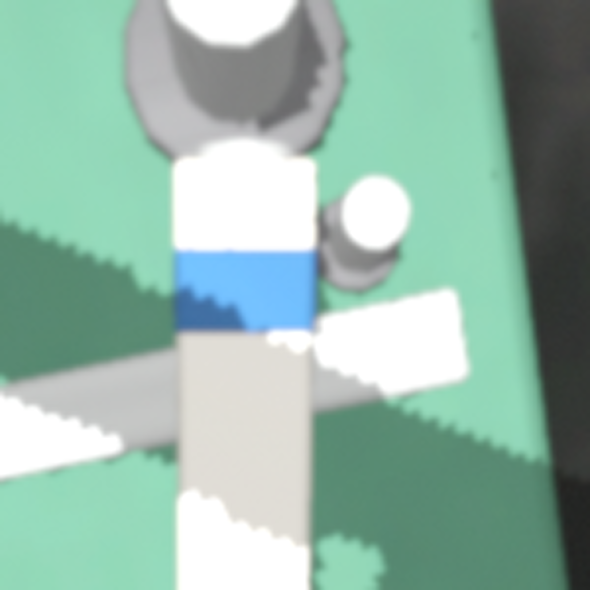

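The stud stands out only about 2 to 3 mm at row 140. The post side at stud height is near row 80, so about 6 mm of gap remains. The bar also sits about 1 mm too far to the right, so I'll correct that as I advance.

In the tool's units: 0.001 m is 0.02, -0.0005 m is -0.01.

```bash
echo '[{"aperture": 0,"sx": 0.02,"sy": -0.01},{"aperture": 0,"sx": 0.02,"sy": -0.01},{"aperture": 0,"sx": 0.02},{"aperture": 0}]' | python3 inch.py 20| grep -E "tool_pos|^force"; for i in 1 2 3 4; do echo '[{"aperture": 0,"sx": 0.01},{"aperture": 0}]' | python3 inch.py | grep -E "tool_pos|^force"; done
```

```text
tool_pos: [0.3877, -0.3504, 0.0572]
force: [-1.3, -3.7, 5.7]
tool_pos: [0.3878, -0.3501, 0.0572]
force: [-0.7, -3.8, 5.5]
tool_pos: [0.388, -0.3496, 0.0572]
force: [-2.1, -3.4, 5.6]
tool_pos: [0.3882, -0.3492, 0.0572]
force: [-2.0, -4.6, 6.0]
tool_pos: [0.3884, -0.3487, 0.0572]
force: [-1.7, -3.1, 5.2]
```

```bash
for i in 1 2 3; do echo '[{"aperture": 0,"sx": 0.008},{"aperture": 0}]' | python3 inch.py | grep -E "tool_pos|^force"; done
```

```text
tool_pos: [0.3886, -0.3484, 0.0572]
force: [-1.7, -3.9, 5.8]
tool_pos: [0.3887, -0.348, 0.0572]
force: [-1.4, -3.9, 5.9]
tool_pos: [0.3889, -0.3477, 0.0572]
force: [-2.4, -3.7, 5.1]
```

In the tool's units: 0.0004 m is 0.008.

```bash
for i in 1 2 3; do echo '[{"aperture": 0,"sx": 0.008},{"aperture": 0}]' | python3 inch.py | grep -E "tool_pos|^force"; done
```

```text
tool_pos: [0.389, -0.3473, 0.0572]
force: [-2.7, -2.9, 6.6]
tool_pos: [0.3891, -0.3472, 0.0572]
force: [-2.6, -5.8, 4.9]
tool_pos: [0.3891, -0.3471, 0.0572]
force: [-2.8, -7.2, 5.8]
```

The stud is in contact: motion has stalled and the along-bar force has risen about 3.5 N. Now I'll swing about the post axis (radius 110.5 mm), first to just short of the anvil.

In the tool's units: 0.0022 m is 0.044, 0.00002 m is 0.0004, -0.02 rad / 6.2832 = -0.0032.

```bash
echo '[{"aperture": 0},{"aperture": 0,"sx": 0.0004,"sy": 0.044,"turn": -0.0032},{"aperture": 0,"sx": 0.0004,"sy": 0.044,"turn": -0.0032},{"aperture": 0,"sx": 0.0004,"sy": 0.044,"turn": -0.0032},{"aperture": 0}]' | python3 inch.py 45; python3 -c "
from plant import robot, imaging, read_state
from h import *
s=read_state();R,y=yaw(s);print(y,R.T@s['force'],s['wrist_torque'], R.T@(np.array([.4357,-.2469,.0572])-s['tool_pos']))"
```

```text
t: 12.55
tool_pos: [0.3948, -0.3495, 0.0572]
orientation: [2.59, 1.778, -0.002]
force: [-5.0, -5.4, 7.7]
opening: 0.0154
gripper_force: 45.0
1.2033431728316275 [-6.82940371 -2.76437994 -7.71817931] [-0.9511754   0.91384405  0.00977537] [ 0.11046286  0.00128295 -0.00018347]
```

The manual's scale: shifts go in shares of 50 mm and turns go in shares of 360 degrees. Converting my numbers, 0.0024 m is 0.048, 0.0001 m is 0.002, -0.02 rad / 6.2832 = -0.0032.

```bash
echo '[{"aperture": 0,"sx": 0.002,"sy": 0.048,"turn": -0.0032},{"aperture": 0,"sx": 0.002,"sy": 0.048,"turn": -0.0032},{"aperture": 0,"sx": 0.002,"sy": 0.048,"turn": -0.0032},{"aperture": 0}]' | python3 inch.py 45
cat > st.py <<'E'
from plant import robot, imaging, read_state
from h import *
s=read_state();R,y=yaw(s);print(y,(R.T@s['force']).round(1), (R.T@(np.array([.4357,-.2469,.0572])-s['tool_pos'])).round(4))
E
python3 st.py
```

```text
t: 12.95
tool_pos: [0.4015, -0.3519, 0.0572]
orientation: [2.535, 1.855, -0.003]
force: [-7.3, -6.6, 8.0]
opening: 0.0153
gripper_force: 45.0
1.2635505459122367 [-8.5 -5.  -8. ] [ 0.1104  0.0009 -0.0002]
```

In the tool's units: 0.0023 m is 0.046, -0.02 rad / 6.2832 = -0.0032.

```bash
echo '[{"aperture": 0,"sy": 0.046,"turn": -0.0032},{"aperture": 0,"sy": 0.046,"turn": -0.0032},{"aperture": 0}]' | python3 inch.py 45|grep -E "openin"; python3 st.py
```

```text
opening: 0.0151
1.3034880283676074 [ -7.2  -8.3 -10.6] [ 0.1104  0.0012 -0.0002]
```

In the tool's units: 0.0023 m is 0.046, -0.0002 m is -0.004, -0.02 rad / 6.2832 = -0.0032.

```bash
echo '[{"aperture": 0,"sy": 0.046,"sz": -0.004,"turn": -0.0032},{"aperture": 0,"sy": 0.046,"sz": -0.004,"turn": -0.0032},{"aperture": 0}]' | python3 inch.py 45|grep -E "openin"; python3 st.py
python3 - <<'E'
from plant import robot, imaging, read_state
from h import *
import pickle
D={k:imaging.read_camera(k) for k in ("wrist","side")};pickle.dump(D,open("w5.pkl","wb"))
a=cv2.resize(D["wrist"]["image"][0:260,150:380],(530,600),interpolation=cv2.INTER_CUBIC)
b=cv2.resize(D["side"]["image"][150:260,270:360],(270,330),interpolation=cv2.INTER_CUBIC)
o=np.zeros((600,800,3),np.uint8);o[:,:530]=a;o[:330,530:]=b
cv2.imwrite("pics/w5.png",o[:,:,::-1])
E
```

```text
opening: 0.016
1.3435903228814046 [-7.3 -5.  -5.6] [ 1.103e-01  8.000e-04 -1.000e-04]
```

View pics/w5.png

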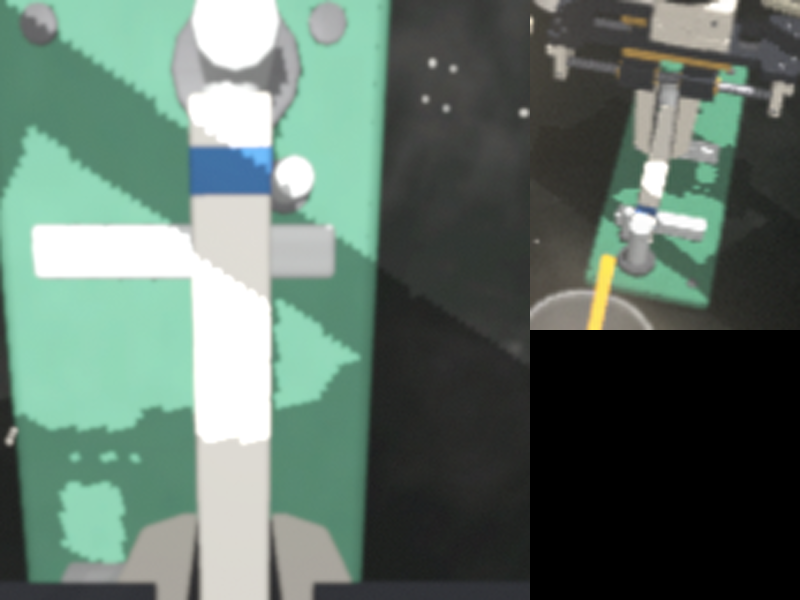

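The bar is nearly in line, with its right face beside the post-end pin at (293,177). Now I'll press it back gently with a light grip until it seats on both pins.

In the tool's units: 0.0006 m is 0.012.

```bash
for i in 1 2 3 4; do echo '[{"aperture": 0,"sy": 0.012},{"aperture": 0}]' | python3 inch.py 20|grep -E "openin"; python3 st.py; done
```

```text
opening: 0.0157
1.3426414529199207 [-6.5 -5.5 -7.8] [ 1.1e-01  4.0e-04 -1.0e-04]
opening: 0.0157
1.3426728879681888 [-6.1 -9.7 -9.1] [ 1.1e-01  4.0e-04 -1.0e-04]
opening: 0.0157
1.3426971987488163 [ -6.3 -12.3 -11.8] [ 1.1e-01  3.0e-04 -1.0e-04]
opening: 0.0155
1.3427326607821235 [ -5.5 -15.4 -14.4] [ 1.099e-01  3.000e-04 -1.000e-04]
```

In the tool's units: -0.0007 m is -0.014, -0.0006 m is -0.012.

```bash
echo '[{"aperture": 0},{"aperture": 0.024,"sy": -0.014},{"aperture": 0.024,"sy": -0.012},{"aperture": 0.024},{"aperture": 0.024}]' | python3 inch.py 5; python3 st.py
python3 - <<'E'
from plant import robot, imaging, read_state
from h import *
import pickle
D={k:imaging.read_camera(k) for k in ("wrist","side","top")};pickle.dump(D,open("w6.pkl","wb"))
a=cv2.resize(D["wrist"]["image"][0:260,150:380],(530,600),interpolation=cv2.INTER_CUBIC)
b=cv2.resize(D["side"]["image"][150:260,270:360],(270,330),interpolation=cv2.INTER_CUBIC)
c=cv2.resize(D["top"]["image"][195:285,205:295],(270,270),interpolation=cv2.INTER_CUBIC)
o=np.zeros((600,800,3),np.uint8);o[:,:530]=a;o[:330,530:]=b;o[330:,530:]=c
cv2.imwrite("pics/w6.png",o[:,:,::-1])
E
```

```text
t: 14.95
tool_pos: [0.4122, -0.3533, 0.0569]
orientation: [-2.459, -1.954, -0.001]
force: [-0.3, 0.5, -0.4]
opening: 0.0239
gripper_force: 0.0
1.3430403559706552 [ 0.4 -0.4  0.4] [ 0.1089 -0.0011 -0.0002]
```

View pics/w6.png

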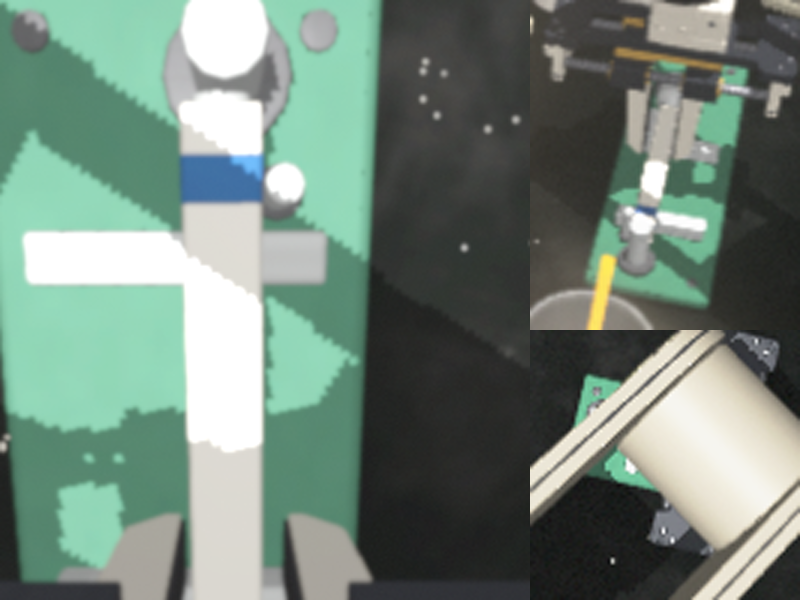

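The bar is released with the robot touching nothing. It looks flush to within about half a millimetre: bar edge at 263, pin edge at 265. I'll give it one gentle push with the front finger near mid-bar to seat both pins.

In the tool's units: 0.015 m is 0.3, 0.001 m is 0.02.

```bash
echo '[{"aperture": 0.024,"sx": 0.3},{"aperture": 0.024,"sx": 0.3},{"aperture": 0.024,"sx": 0.3},{"aperture": 0.024},{"aperture": 0.024,"sy": 0.02},{"aperture": 0.024,"sy": 0.02},{"aperture": 0.024}]' | python3 inch.py|grep time; python3 st.py; for i in 1 2 3 4; do echo '[{"aperture": 0.024,"sy": 0.012},{"aperture": 0.024}]' | python3 inch.py 20|grep -E "openin"; python3 st.py; done
```

```text
1.3425833312843047 [ 0.3 -1.7 -1.8] [ 0.0646 -0.003  -0.    ]
opening: 0.0239
1.3422580731949039 [ 0.4 -5.9 -4. ] [ 0.0646 -0.0032 -0.0001]
opening: 0.0242
1.3423713928242225 [ 0.  -6.7 -5. ] [ 0.0646 -0.0035 -0.0001]
opening: 0.0241
1.3423584789913834 [ 1.7 -8.6 -5.7] [ 0.0646 -0.0039 -0.0001]
opening: 0.0242
1.3423525774010752 [  1.2 -10.2  -8.5] [ 0.0646 -0.0039 -0.0002]
```

In the tool's units: 0.0007 m is 0.014.

```bash
echo '[{"aperture": 0.024,"sy": 0.014},{"aperture": 0.024}]' | python3 inch.py|grep opening; python3 st.py; echo '[{"aperture": 0.024,"sy": -0.06},{"aperture": 0.024,"sy": -0.06},{"aperture": 0.024}]' | python3 inch.py; python3 st.py
```

```text
opening: 0.0241
1.3423723879416534 [  1.8 -14.5 -10. ] [ 0.0646 -0.0041 -0.0002]
t: 17.1
tool_pos: [0.4214, -0.3099, 0.0573]
orientation: [2.46, 1.953, 0.0]
force: [-0.5, 1.1, 0.5]
opening: 0.0241
gripper_force: 0.0
1.3423868086287578 [ 1.  -0.7 -0.5] [ 0.0646 -0.0004  0.0001]
```

Clear on both sides. I'll go straight up, then move aside for a final look.

In the tool's units: -0.04 m is -0.8, -0.03 m is -0.6.

```bash
echo '[{"aperture": 0.024,"sz": -0.1},{"aperture": 0.024,"sz": -0.4},{"aperture": 0.024,"sz": -0.6},{"aperture": 0.024,"sz": -0.8},{"aperture": 0.024,"sz": -0.8},{"aperture": 0.024,"sx": -0.6,"sy": -0.2,"sz": -0.4},{"aperture": 0.024,"sx": -0.8,"sy": -0.2},{"aperture": 0.024,"sx": -0.8,"sy": -0.2},{"aperture": 0.024,"sx": -0.8},{"aperture": 0.024,"sx": -0.8},{"aperture": 0.024},{"aperture": 0.024}]' | python3 inch.py
python3 - <<'E'
from plant import robot, imaging, read_state
from h import *
import pickle
D={k:imaging.read_camera(k) for k in ("wrist","side","top")};pickle.dump(D,open("w7.pkl","wb"))
a=cv2.resize(D["wrist"]["image"][0:230,150:350],(520,600),interpolation=cv2.INTER_CUBIC)
b=cv2.resize(D["side"]["image"][150:260,270:360],(270,330),interpolation=cv2.INTER_CUBIC)
c=cv2.resize(D["top"]["image"][200:270,215:330],(270,164),interpolation=cv2.INTER_CUBIC)
o=np.zeros((600,800,3),np.uint8);o[:,:520]=a;o[:330,530:]=b;o[336:500,530:]=c
cv2.imwrite("pics/w7.png",o[:,:,::-1])
E
```

```text
t: 18.3
tool_pos: [0.3489, -0.4886, 0.2121]
orientation: [-2.461, -1.952, -0.001]
force: [-0.3, 0.1, 1.4]
opening: 0.0242
gripper_force: 0.0
```

View pics/w7.png

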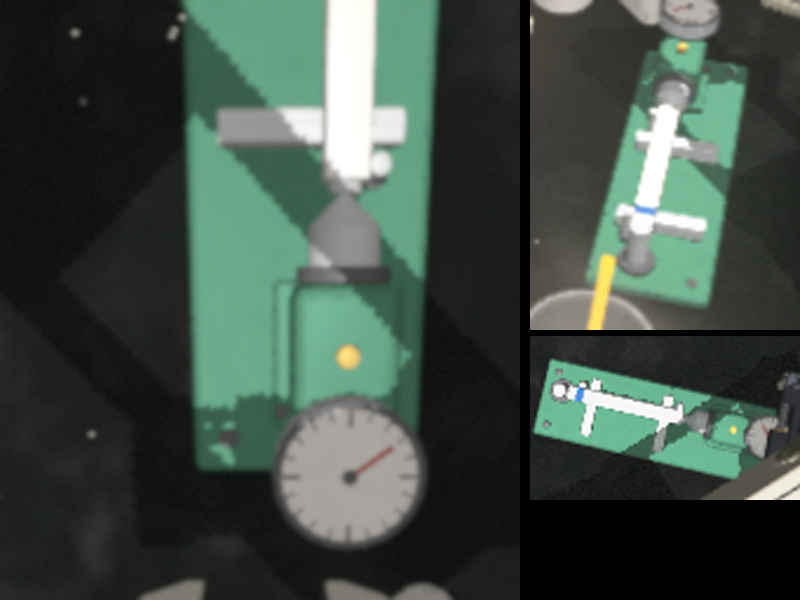

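The bar lies in line on both rests, against the anvil-end pin at (380,165). Its stud is on the anvil tip at (345,190), and the dial needle has moved off zero. The side and top views show the blue-banded end at the post. Handing in.

```bash
python3 -c "
from plant import robot, imaging, read_state
print(robot.close_job())"
```

```text
the job is handed in; nothing more can be done
None
```

The test bar is loaded in line between post and anvil, pushed back against both pins and released; the job was handed in at about 18 s, and the judge's verdict was not shown.

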